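# Set out the lidded bone jars in their display trays

### The arm

A 6-joint arm with a two-finger parallel gripper is mounted at the origin on the work surface. World frame = base frame: x ahead of the robot, y to its left, z up, the work surface at z = 0. Lengths are in m, angles in degrees, forces in N, time in s.
With the tool pointing down it reaches from about 0.375 to 0.75 m from the base axis. Payload 9 kg.
Tool frame: the origin (TCP) lies where the fingers leave the gripper's body, on its centre line; the fingertips stand 73 mm ahead of it and the grasp point (between the pads) lies 54 mm ahead of it (robot.tip_reach is the distance from the TCP to the fingertips, in m); z points along the fingers, y is the line along which they close (so a half turn about z gives the same grasp; the last joint's range is limited). The gripper opens to 85 mm and grips with 20 to 120 N. Pads are 22 mm wide; open, the fingers measure 114 mm over their backs; the gripper's body (76 mm by 85 mm) begins 54 mm behind the grasp point. The pads swing forward as they close: fully open they stand 13 mm farther back than shut.
Start: joints at [-76.301, 5.964, 5.575, 89.605, 0, 77.527], TCP at [0.265, -0.539, 0.304] pointing down, gripper open.
Joint ranges: [-171.21, 171.21], [-48.23, 106.86], [-62.78, 66.21], [-105.2, 120.99], [-86.42, 89.51], [-180, 180]. Speed limits (degrees/s): [127.2, 127.2, 147.25, 180, 180, 180].

### API

Orientations are given as [roll, pitch, yaw] about the fixed x, y, z axes, in that order (R = Rz(yaw) Ry(pitch) Rx(roll)).
In Python, from plant import robot gives the robot as it stands. Calls block until the motion is done:
- robot.move_pose(position, orientation): joint-space move of the TCP to a pose.
- robot.line_to(position, vel=0.15, rotation=None, guard=None): straight line of the TCP; rotation=None keeps the orientation; vel is the mean speed in m/s. With guard (N) it stops when the force on the tool has changed by that much, and returns True; else False.
- robot.goto_joints(angles): joint-space move.
- robot.set_gripper(opening): finger opening in m; the grip force is fixed at half the most; returns when the fingers have stopped.
- robot.pause(seconds).
- robot.ik(position, orientation): joint angles nearest the present ones, or None.
- robot.observe(): the state.
- robot.grab_frame(name): name is "scene" or "top"; returns the picture (480x640x3 uint8, blue, green, red); there is no depth.
- robot.get_calibration(name): a dict with "vertical_fov" (degrees; the focal length in pixels is half the picture's height over the tangent of half this angle, whatever the lens; pixels are square), "cx", "cy" (the principal point, pixels), "k1" (the pictures are not rectified: a ray, as slopes to the right and down, at radius r is drawn at 1 + k1 r^2 times it, then the intrinsics apply), "rvec" (rotation vector, rad) and "tvec" (3), from world to camera coordinates, as OpenCV has them. Camera axes: x right, y down, z forward; pixel columns grow to the right and rows downward; lengths in m; the calibration is good to about 2 mm. A picture is of the moment at which its call begins. get_calibration takes no time and is no camera call.
A pose or a line that the arm cannot do raises robot.IKError and nothing moves.
- robot.job_done(): hands the job in; it is judged then, once.
The state is a dict: "time": time; "q": joint angles; "qvel": joint speeds; "joint_torque": joint torques, N m; "tool_pos": TCP position; "tcp_rot": TCP orientation; "ft_force": force on the tool from outside, world axes, zero at the start; "torque": the same for the moment, N m; "gripper_width": finger opening in m; "gripper_force": force on a finger pad.
Only numpy, scipy, OpenCV 4.12 (cv2) and the standard library are available. Lean on these libraries where they do the work, as an engineer would, in place of code of your own. Each camera call takes 0.05 s, during which the arm holds its last target. There are 200 camera calls.

### The job

Set out the carver's stall: stand each of the four lidded bone jars upright in the round wooden tray of its own size, the smallest jar in the smallest tray and so on up to the largest jar in the largest tray, flat on the tray's floor inside the rim. Leave the two open bone tubes, which have no lid, where they stand.

Things in the scene. Friction and masses are not known exactly. Their poses are not given: they have to be found in the camera images.
- jar_small: The smallest of four lidded bone jars, closed for good (jar and lid are one piece): a cream upright round cylinder 28 mm across and 48 mm tall, straight-sided, with a cream knob 15 mm across standing 12 mm above the middle of the lid (60 mm over all). Weighs up to 0.2 kg. Origin: centre of the underside; z up along its axis. Grip it round the sides, within the upper 20 mm of the cylinder, so that the fingers stay above the tray's rim.
- jar_medium: The second smallest of four lidded bone jars, closed for good (jar and lid are one piece): a cream upright round cylinder 38 mm across and 54 mm tall, straight-sided, with a cream knob 15 mm across standing 12 mm above the middle of the lid (66 mm over all). Weighs up to 0.2 kg. Origin: centre of the underside; z up along its axis. Grip it round the sides, within the upper 20 mm of the cylinder, so that the fingers stay above the tray's rim.
- jar_large: The second largest of four lidded bone jars, closed for good (jar and lid are one piece): a cream upright round cylinder 48 mm across and 60 mm tall, straight-sided, with a cream knob 15 mm across standing 12 mm above the middle of the lid (72 mm over all). Weighs up to 0.2 kg. Origin: centre of the underside; z up along its axis. Grip it round the sides, within the upper 20 mm of the cylinder, so that the fingers stay above the tray's rim.
- jar_giant: The largest of four lidded bone jars, closed for good (jar and lid are one piece): a cream upright round cylinder 58 mm across and 66 mm tall, straight-sided, with a cream knob 15 mm across standing 12 mm above the middle of the lid (78 mm over all). Weighs up to 0.2 kg. Origin: centre of the underside; z up along its axis. Grip it round the sides, within the upper 20 mm of the cylinder, so that the fingers stay above the tray's rim.
- tray_small: The smallest of four round pale-wood display trays, fixed to the table: 58 mm across outside, rim wall 6 mm thick and 10 mm high, round recess 46 mm across, flat inner floor 5 mm above the table. Origin: centre of the underside, at table height; z up.
- tray_medium: The second smallest of four round pale-wood display trays, fixed to the table: 68 mm across outside, rim wall 6 mm thick and 10 mm high, round recess 56 mm across, flat inner floor 5 mm above the table. Origin: centre of the underside, at table height; z up.
- tray_large: The second largest of four round pale-wood display trays, fixed to the table: 78 mm across outside, rim wall 6 mm thick and 10 mm high, round recess 66 mm across, flat inner floor 5 mm above the table. Origin: centre of the underside, at table height; z up.
- tray_giant: The largest of four round pale-wood display trays, fixed to the table: 88 mm across outside, rim wall 6 mm thick and 10 mm high, round recess 76 mm across, flat inner floor 5 mm above the table. Origin: centre of the underside, at table height; z up.
- tube_short: An upright open length of bone tube, cream, a bare blank with a hole right through and no lid or knob: 36 mm across, bore 24 mm, 36 mm tall. Origin: centre of the underside. It is not for display and stays where it is.
- tube_tall: An upright open length of bone tube, cream, a bare blank with a hole right through and no lid or knob: 50 mm across, bore 36 mm, 56 mm tall. Origin: centre of the underside. It is not for display and stays where it is. (Among the jars, trays and tubes lie a bone comb, a horn toggle, a wooden wedge and a bone plaque, all under 20 mm high and loose; every jar starts with at least 25 mm of free table around it. Tools and chests stand along the far and side edges.)

How it is judged:
By the outcome, as a careful person would: the job done as asked, in the order asked, and still so for the second after the job is handed in, with the robot touching nothing.
It also fails if it takes over 102 s, if anything falls off the work surface, if the arm or the gripper's body presses on something with over 40 N, if the wrist force passes 120 N, or if a joint passes its speed limit or range.

## Working session

There is one attempt and no reset: what is moved stays moved. The work goes in short steps, each a Python script; the robot and the scene stay as the last script left them, time stands still between calls to the robot, and variables do not carry over. Pictures are saved under pics/ and viewed, at most 14 in all, crops included, and the job is handed in when it is done.

```bash
mkdir -p pics; ls; python3 - <<'E'
from plant import robot
import cv2
for n in("scene","top"):
    f=robot.grab_frame(n); cv2.imwrite(f"pics/{n}0.png",f); print(robot.get_calibration(n))
E
```

```text
pics
{'vertical_fov': 44.77128524250497, 'cx': 313.99256394546626, 'cy': 243.98619830496878, 'k1': -0.13507687968989407, 'rvec': array([ 0.70330039,  2.5526593 , -1.17693727]), 'tvec': array([ 0.4481007 , -0.13133597,  1.71969859])}
{'vertical_fov': 53.92370533700654, 'cx': 314.2868008762624, 'cy': 243.09667012967273, 'k1': -0.05728304580324953, 'rvec': array([ 2.16298337, -2.13544941,  0.21457544]), 'tvec': array([-0.02218832,  0.55352405,  0.85437196])}
```

View pics/top0.png

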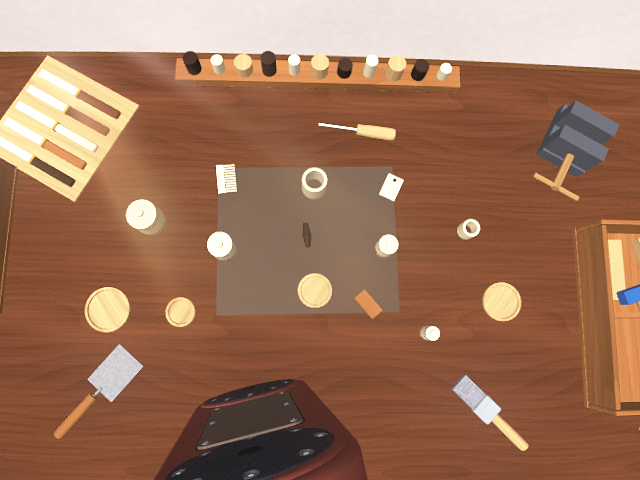

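View pics/scene0.png

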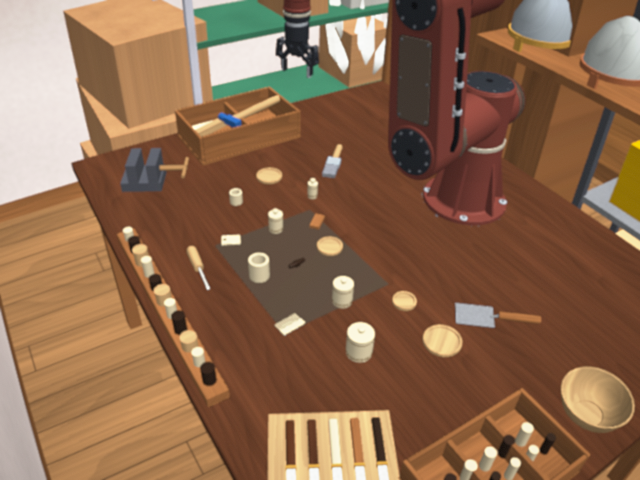

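The top view shows the jars at about (142,214) giant, (220,245) large, (387,246) medium and (431,333) small. The trays are at (107,309), (180,312), (315,290) and (502,301), and the tubes at (314,183) and (469,229). The scene view agrees. Next I measure them all.

```bash
cat > h.py <<'E'
import numpy as np, cv2
from plant import robot
def cam(n):
    c=robot.get_calibration(n); f=240/np.tan(np.radians(c['vertical_fov']/2))
    K=np.array([[f,0,c['cx']],[0,f,c['cy']],[0,0,1]]); R=cv2.Rodrigues(c['rvec'])[0]
    return K,c['k1'],R,c['tvec'].ravel()
def cast(n,px,z):
    K,k,R,t=cam(n); p=(np.asarray(px,float).reshape(-1,2)-K[:2,2])/K[0,0]; u=p.copy()
    for _ in range(20): u=p/(1+k*(u**2).sum(1,keepdims=True))
    d=np.c_[u,np.ones(len(u))]@R; C=-R.T@t
    return (C+d*((z-C[2])/d[:,2:]))[:,:2], C
def blob(img,lo,hi,seed):
    m=cv2.inRange(cv2.cvtColor(img,cv2.COLOR_BGR2HSV),lo,hi)
    cs=cv2.findContours(m,cv2.RETR_EXTERNAL,cv2.CHAIN_APPROX_NONE)[0]
    cs=[c for c in cs if cv2.contourArea(c)>40]
    return max(cs,key=lambda c:cv2.pointPolygonTest(c,seed,True)).reshape(-1,2),m
def jar(n,img,lo,hi,seed,h,D):
    c,_=blob(img,lo,hi,seed); P,C=cast(n,c,h); m=P.mean(0)
    r=m-C[:2]; r/=np.linalg.norm(r); t=np.array([-r[1],r[0]])
    a=(P@r); b=P@t
    return r*(a.max()-D/2)+t*(b.max()+b.min())/2, b.max()-b.min(), a.max()-a.min()
J={'small':((431,333),.048,.028),'medium':((387,246),.054,.038),'large':((220,245),.06,.048),'giant':((142,214),.066,.058)}
T=[(107,309),(180,312),(315,290),(502,301)]
E
python3 - <<'E'
from h import *
im=cv2.imread('pics/top0.png'); hsv=cv2.cvtColor(im,cv2.COLOR_BGR2HSV)
for x,y in [(220,250),(222,258),(142,222),(148,232),(107,309),(300,290),(260,250),(150,290),(431,338)]: print((x,y),hsv[y,x])
lo,hi=(15,15,150),(40,105,255)
for k,(s,h,D) in J.items(): print(k,jar('top',im,lo,hi,s,h,D))
for s in [(314,183-13),(469,222)]:
    print('tube',cast('top',blob(im,lo,hi,s)[0],.04)[0].mean(0))
for s in T:
    c,_=blob(im,(12,80,140),(30,200,255),s); P,_=cast('top',c,.010); print(s,cv2.minEnclosingCircle(P.astype(np.float32)),np.ptp(P,0),P.min(0)/2+P.max(0)/2)
m1=cv2.inRange(hsv,lo,hi);m2=cv2.inRange(hsv,(12,80,140),(30,200,255))
v=im.copy(); v[m1>0]=(255,0,0); v[m2>0]=(0,255,0)
cv2.imwrite('pics/m.png',cv2.resize(np.hstack([v[150:360,70:290],v[150:360,290:520]])[:, :],None,fx=1.75,fy=1.75,interpolation=0))
E
```

```text
(220, 250) [ 30   7 255]
(222, 258) [ 19  67 191]
(142, 222) [ 27  21 254]
(148, 232) [ 18  85 196]
(107, 309) [ 21  99 249]
(300, 290) [ 21 103 247]
(260, 250) [ 13  84 140]
(150, 290) [ 11 152 146]
(431, 338) [ 30   5 255]
small (array([ 0.38663512, -0.22972897]), np.float64(0.026002495579579288), np.float64(0.029214426296204854))
medium (array([ 0.5533623 , -0.15578821]), np.float64(0.038203493393305754), np.float64(0.049953697269145725))
large (array([0.5336395 , 0.15330853]), np.float64(0.040936102751015446), np.float64(0.04108004086151029))
giant (array([0.60152428, 0.31223941]), np.float64(0.057490972832674625), np.float64(0.07944619730414926))
tube [ 0.67528844 -0.01296073]
tube [ 0.58800238 -0.31842401]
(107, 309) ((0.42443346977233887, 0.38395780324935913), 0.045702286064624786) [0.086923   0.09016642] [0.42345232 0.38424719]
(180, 312) ((0.42199820280075073, 0.24171298742294312), 0.03055673837661743) [0.0558835  0.06029491] [0.42183899 0.24142615]
(315, 290) ((0.5655025839805603, -0.03721585497260094), 0.17918767035007477) [0.31174769 0.24005101] [ 0.56953195 -0.06059332]
(502, 301) ((0.44771409034729004, -0.39107072353363037), 0.041250720620155334) [0.07747095 0.08103976] [ 0.44795042 -0.39107074]
```

View pics/m.png

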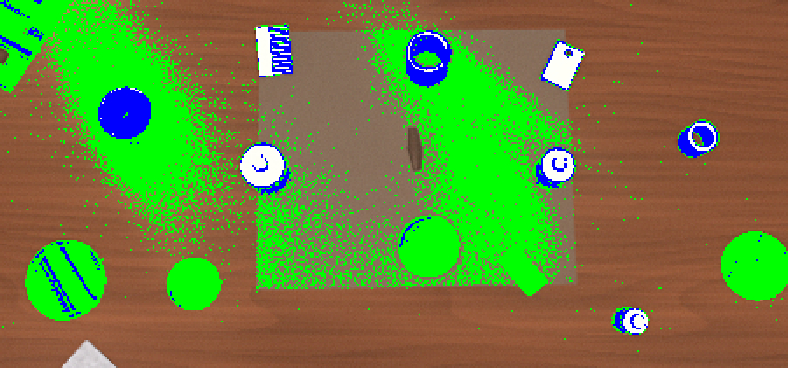

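The mask picture shows that the cream range misses the white lids, and that the wood range leaks onto the mat. The fix is to threshold on brightness.

```bash
python3 - <<'E'
from h import *
im=cv2.imread('pics/top0.png')
lo,hi=(0,0,170),(180,110,255)
for k,(s,h,D) in J.items(): print(k,jar('top',im,lo,hi,s,h,D))
for s,h in [((314,183-13),.056),((469,222),.036)]:
    print('tube',cast('top',blob(im,lo,hi,s)[0],h)[0].mean(0))
for s in T:
    c,_=blob(im,(0,0,180),(180,200,255),s); P,_=cast('top',c,.010); print(s,np.ptp(P,0),P.min(0)/2+P.max(0)/2)
sc=cv2.imread('pics/scene0.png')
for (k,(s,h,D)),s2 in zip(J.items(),[(312,192),(276,225),(343,295),(360,346)]):
    print('scene',k,jar('scene',sc,(0,0,150),hi,s2,h,D), cast('scene',s2,h/2)[0])
q=robot.observe(); print(q['tcp_rot'],q['tool_pos'])
E
```

```text
small (array([ 0.38636886, -0.2368802 ]), np.float64(0.02658765224693499), np.float64(0.036364546977474904))
medium (array([ 0.55336306, -0.1557902 ]), np.float64(0.038215433447962854), np.float64(0.04850483700913827))
large (array([0.54687937, 0.1625495 ]), np.float64(0.04859075947746527), np.float64(0.05267791893403723))
giant (array([0.6017075 , 0.31210588]), np.float64(0.05797127412283104), np.float64(0.07712280907495239))
tube [ 0.67150832 -0.0118506 ]
tube [ 0.58889092 -0.31991102]
(107, 309) [0.08681374 0.08780063] [0.42347308 0.38527155]
(180, 312) [0.05585346 0.05668524] [0.42182397 0.24312134]
(315, 290) [0.06661046 0.0666579 ] [ 0.4670463 -0.0166635]
(502, 301) [0.0774659  0.07882864] [ 0.44795295 -0.3918292 ]
scene small (array([ 0.37643062, -0.25334413]), np.float64(0.031969391512465195), np.float64(0.10592896615829084)) [[ 0.39223474 -0.22958305]]
scene medium (array([ 0.54875481, -0.16177634]), np.float64(0.04020254081615093), np.float64(0.10807348652022607)) [[ 0.55824033 -0.14235655]]
scene large (array([0.54423613, 0.16064555]), np.float64(0.047606014474473546), np.float64(0.10488030930175818)) [[0.55012622 0.17202959]]
scene giant (array([0.59811333, 0.31058602]), np.float64(0.0604222517267598), np.float64(0.11213840207656578)) [[0.60532546 0.32173147]]
[-1.79934211e+02 -1.25914314e-02  2.61728611e+01] [ 0.26459639 -0.53828211  0.30320526]
```

```bash
cat >> h.py <<'E'
JP={'small':(.3864,-.2369),'medium':(.5534,-.1558),'large':(.5469,.1625),'giant':(.6017,.3121)}
TP={'small':(.4218,.2431),'medium':(.4670,-.0167),'large':(.4480,-.3918),'giant':(.4235,.3853)}
ZT=.25
def ori(p): return [180,0,np.degrees(np.arctan2(p[1],p[0]))]
def pick(k):
    _,h,D=J[k]; p=JP[k]; s=D/2; back=.076*(1-np.cos(np.arcsin(s/.076)))
    z=h-.010+.054-back
    robot.set_gripper(min(.085,D+.022))
    robot.move_pose([*p,ZT],ori(p))
    g=robot.line_to([*p,z],guard=12,vel=.12); robot.set_gripper(D-.01)
    o=robot.observe(); print(k,'pick guard',g,'w',o['gripper_width'],'F',o['gripper_force'],'t',o['time'])
    robot.line_to([*p,ZT]); o=robot.observe(); print(' lifted w',o['gripper_width'],'F',o['gripper_force']); return z
def place(k,z):
    D=J[k][2]; p=TP[k]
    robot.move_pose([*p,ZT],ori(p)); robot.line_to([*p,z+.005+.006])
    g=robot.line_to([*p,z+.005-.003],vel=.02,guard=6); o=robot.observe()
    print(' touch',g,o['tool_pos'][2]-z-.005)
    robot.set_gripper(min(.085,D+.02)); robot.line_to([*p,ZT]); print(' t',robot.observe()['time'])
E
python3 - <<'E'
from h import *
robot.move_pose([.386,-.3,.28],[180,0,-35])
cv2.imwrite('pics/a.png',robot.grab_frame('top'))
z=pick('small')
cv2.imwrite('pics/b.png',robot.grab_frame('scene')); 
if robot.observe()['gripper_width']>.02: place('small',z)
cv2.imwrite('pics/c.png',robot.grab_frame('scene')[90:400,150:500])
E
```

```text
small pick guard False w 0.026345258022017856 F 58.972375988960266 t 4.1
 lifted w 0.02665703890571736 F 58.919005393981934
 touch True 0.0007580267806836837
 t 10.1417
```

View pics/c.png

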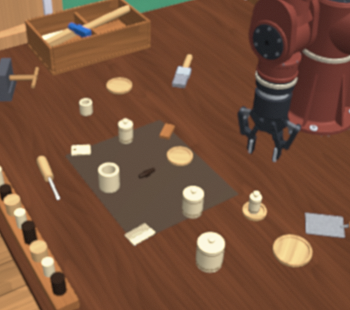

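The small jar stands in the small tray, at (255,203) in the crop. I'll move the other three the same way.

```bash
python3 - <<'E'
from h import *
for k in ('medium','large','giant'):
    z=pick(k)
    if robot.observe()['gripper_width']<J[k][2]-.006: print('LOST'); break
    place(k,z)
robot.move_pose([.45,.05,.40],[180,0,0])
robot.goto_joints([-76.301,5.964,5.575,89.605,0,77.527])
im=robot.grab_frame('top'); s=robot.grab_frame('scene')
cv2.imwrite('pics/e_top.png',im); cv2.imwrite('pics/e_scene.png',s)
cv2.imwrite('pics/e.png',cv2.resize(s[120:400,200:500],None,fx=2,fy=2)[:600])
for k,q in zip(('small','medium','large','giant'),[(180,312),(315,290),(502,301),(107,309)]):
    h,D=J[k][1:]; h+=.005
    print(k,TP[k],jar('top',im,(0,0,170),(180,70,255),q,h,D))
E
```

```text
medium pick guard False w 0.03663099426338722 F 59.98218297958374 t 13.7833
 lifted w 0.03650563182388201 F 59.90546107292175
 touch True 0.0009238909715222109
 t 18.6167
large pick guard False w 0.04638685443631502 F 61.76295876502991 t 21.425
 lifted w 0.04665892577685046 F 61.61069869995117
 touch True 0.0010514735241409267
 t 27.5
giant pick guard False w 0.05637286601086155 F 64.59394097328186 t 32.0333
 lifted w 0.05638670025911856 F 63.95119786262512
 touch True 0.001199670770452234
 t 36.7917
small (0.4218, 0.2431) (array([0.42325143, 0.24052737]), np.float64(0.02631960196844285), np.float64(0.026719713049297766))
medium (0.467, -0.0167) (array([ 0.46723168, -0.01729677]), np.float64(0.037286002259869555), np.float64(0.03817821133819965))
large (0.448, -0.3918) (array([ 0.44884914, -0.391115  ]), np.float64(0.04748747187183111), np.float64(0.06785587952465932))
giant (0.4235, 0.3853) (array([0.42503651, 0.38309112]), np.float64(0.05649361146759324), np.float64(0.05648684479362803))
```

View pics/e_top.png

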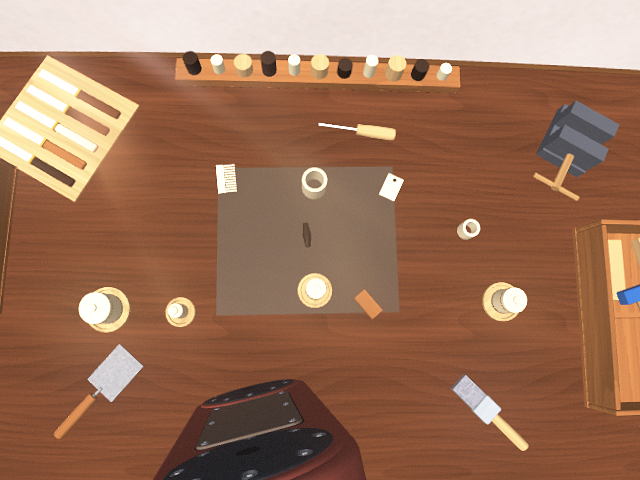

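View pics/e.png

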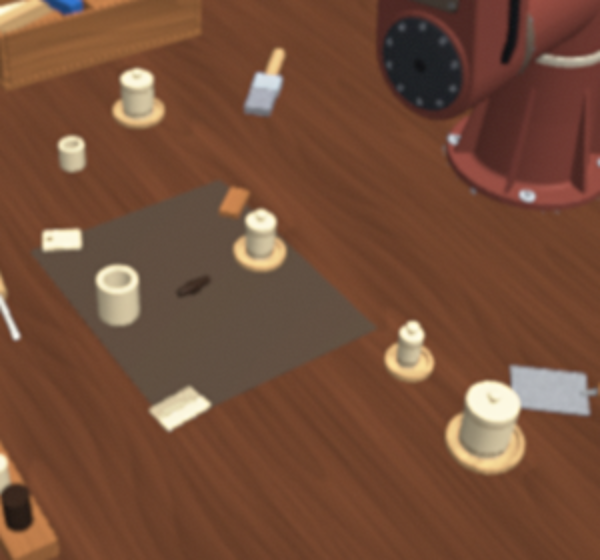

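The final pictures show all four jars upright and centred in their trays to within about 3 mm: giant (107,309), small (180,312), medium (315,290) and large (502,301) in the top view. Both tubes and the loose items are where they started.

```bash
python3 -c "
from plant import robot
print(robot.job_done())"
```

```text
the job is handed in; nothing more can be done
None
```

The job is handed in: all four jars stand upright in their matching trays, and the two open tubes were left where they stood.

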